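Slide tray across the gap to the drying plate

ROBOT

A 6-joint arm with a two-finger parallel gripper is mounted at the origin on the work surface. World frame = base frame: x ahead of the robot, y to its left, z up, the work surface at z = 0. Lengths are in mm, angles in rad, forces in N, time in s.
With the tool pointing down it reaches from about 275 to 1000 mm from the base axis. Payload 8.4 kg.
Tool frame: the origin (TCP) lies at the very end of the fingers, on their centre line; the grasp point (between the pads) lies 19 mm behind it; z points along the fingers, y is the direction in which the jaws open and shut (so a half turn about z gives the same grasp; the last joint's range is limited). The gripper opens to 85 mm and grips with 20 to 120 N. Pads are 22 mm wide; open, the fingers measure 114 mm over their backs; the gripper's body (76 mm by 85 mm) begins 54 mm behind the grasp point. The pads swing forward as they close: fully open they stand 13 mm farther back than shut.
Start: joints at [-1.132, 0.353, 1.633, -0, 1.155, -0.002], TCP at [266.663, -565.26, 231.281] pointing down, gripper open.
Joint ranges: [-2.63, 2.63], [-0.92, 2.1], [0.06, 2.66], [-1.3, 4.44], [0, 2.69], [-3.02, 3.02]. Speed limits (rad/s): [2.22, 2.22, 2.79, 3.14, 3.14, 3.14].

INTERFACE

Orientations are given as [roll, pitch, yaw] about the fixed x, y, z axes, in that order (R = Rz(yaw) Ry(pitch) Rx(roll)).
In Python, from rig import r gives the robot as it stands.
- The arm moves only by the tool move_arm, never from a script. Its argument "increments" is a list of rows, each an object of numbers: "tx", "ty", "tz": the shift along the tool's x, y, z in cm; "rx", "ry", "rz": the turn, a rotation vector about the tool's x, y, z in degrees; "gripper": the gripper's target within -1 to 1 (fully open at 1, half-way at 0, shut at -1). A call has 1 to 12 rows; each row shifts and turns the commanded pose from where the row before left it, along the tool's axes as they then stand; what a row does not reach is not made up. A row lasts 1/10 s, in which the tool goes at most 50 mm and 8.59 degrees, less where a joint would pass 70% of its speed; a pose out of reach is approached as far as the arm can. A call is refused whole if a number of a shift passes 5 or a number of a turn 8.59, either way. A call with a gripper value outside its range is refused whole. The fingers move at their own pace and stop on an object; "squeeze" is the grip in N (left out, the last holds). Time passes only in rows, so rows that do not move let the fingers close. It gives the time, the measured TCP pose, the force and the opening at its end, in the units of the state.
- r.sense(): the state, without advancing time (a new reading comes with each control period).
- r.grab_frame(name): name is "scene" or "top" or "wrist"; returns (picture, depth): 400x640x3 uint8, red, green, blue; 400x640 float32, mm along the optical axis (not along the pixel's ray), 0 where there is no reading.
- r.camera_model(name): a dict with "fx", "fy", "cx", "cy" (pixels), "R" (3x3) and "t" (3): a world point X has camera coordinates R X + t; the wrist camera has in their place "hand_eye" (4x4, takes a point from camera to tool coordinates, whose origin is the TCP and whose axes are the flange's). Camera axes: x right, y down, z forward; pixel columns grow to the right and rows downward; lengths in mm; the calibration is good to about 2 mm. A picture is of the moment at which its call begins: read the wrist's pose just before it. camera_model takes no time and is no camera call.
- r.sign_off(): hands the job in, once; it reports no verdict.
Trained networks look in the newest picture that a camera, given by its name, has taken for a name from the list of things; names that differ only in an ending like _2 or _b are one class to them, and where a whole thing is asked for, a point or a joint stands for the part that bears it (a point fixed in the world has none). Each returns a list of dicts, best first, with "confidence" (0 to 1); they miss things now and then, are a little off and sometimes report something else, mostly with a low value. They report only what shows in the picture. A call takes as long as a camera call.
- r.cut_out(query, camera): "mask" (400x640 bool, what is visible of it) and "bbox" ([left, top, right, bottom] in pixels, round what is visible of it).
- r.place_of(query, camera): "location" ([row, column] in pixels: a listed point, or the origin of a listed thing).
The state is a dict: "clock": time; "qpos": joint angles; "qvel": joint speeds; "joint_efforts": joint torques, N m; "eef_pos": TCP position; "tcp_rot": TCP orientation; "contact_force": force on the tool from outside, world axes, zero at the start; "wrist_torque": the same for the moment, N m; "opening": opening from 0.0 (shut) to 1.0 (fully open).
Only numpy, scipy, OpenCV 4.12 (cv2) and the standard library are available. Lean on these libraries where they do the work, as an engineer would, in place of code of your own. Each camera call takes 0.05 s, during which the arm holds its last target. There are 200 camera calls.

TASK

Slowly slide the loaded microscope-slide tray from the oak riser across the open gap onto the drying plate, until its nose is flush and square against the red stop, then let go of it. Keep the tray level and on the decks all the way: neither its heavy nose nor, later, its tail may sag into the gap, so bear down on the blue plate at the tail while the nose is out and ease off before the tail leaves the riser. Do not lift the tray, do not press or knock hard on it or the stop, and leave the bottle, dish and slide box alone.

Things in the scene. Friction and masses are not known exactly. Their poses are not given: they have to be found in the camera images.
- tray: Loose slide tray, 180 long (x, nose at +x, the way to go) x 130 wide; origin centre of underside. White body 36 high from x = -50 to 90; tail ledge with blue press plate x = -90 to -50. Nothing to grip. 0.46 to 0.71 kg, nose-heavy: centre of mass at x = 27. Slick below (friction 0.2), less so for fingers. Rated for 25 N of push and press together and 0.25 m/s
- nose (a point): middle of the tray's front (leading) end at underside level, 90 mm ahead of the tray's origin; the last 6 mm of the underside are bevelled up by 2.5 mm; axes as the tray's
- tail (a point): middle of the tray's rear end at underside level, 90 mm behind the tray's origin; axes as the tray's
- ledge (a point): centre of the tail ledge's top, tray x = -70, z = 4. Above it the stiff blue press plate, 36 x 126; its top lies 4 to 22 mm above this point, set differently each time: feel for it. Upright step face to push against 20 mm ahead, up to z = 36. With nothing bearing down here the nose tips into the gap; 2 to 6 N just prevents it. The same press tips the tail in once it is off the riser
- riser: Fixed oak block, deck 220 long (own x, which points across the gap) x 160 wide (y), flat top 60 mm above its origin (centre of its underside, which may lie up to 12 mm below the bench top). The tray starts on it, nose to the gap
- dock: Fixed slide-drying plate, cold: cream housing, aluminium deck 240 long (x, away from the riser) x 160 wide, top 60 above its origin (centre of underside); in line with the riser and equally high. Its edge at the gap is x = -120, the first 6 mm bevelled down by 2.5. The open gap is 86 to 96 mm wide
- stop: Fixed red bar across the dock's far end, 16 thick (own x, same direction as the dock's) x 130 wide x 22 high; origin at the centre of its underside, on the deck; the face the nose must meet is at x = -8. Its place along the dock varies by 24 mm. Rigid: meet it with less than 20 N
- stain_bottle: bystander: amber stain bottle, 40 diameter, 85 high, origin under its centre
- petri: bystander: glass dish, 90 diameter, 14 high, origin under its centre
- slide_box: bystander: green slide box, 85 x 100 x 34, origin under its centre

How it is judged (in metres and radians):
On the way, in this order (a step that is already met when the one before it is completed fails the run):
1. the nose lies on the dock's deck, at least 8 mm past its edge, the tray level across the gap (x of nose in the frame of dock above -0.112 m and z of nose in the frame of dock above 0.058 m), for 0.1 s.
2. the whole tray is on the dock, its tail past the edge (x of tail in the frame of dock above -0.12 m and z of tail in the frame of dock above 0.058 m), for 0.1 s.
At the end, for the whole second after the job is handed in: The tray lies flat at rest on the dock's deck, let go, its nose within 3 mm of the red stop, square to within 0.07 rad (4 degrees) and within 20 mm of the dock's centre line (x of nose in the frame of stop above -0.011 m and angle between the x axis of tray and the x axis of dock, either way round below 0.07 rad and y of tray in the frame of dock between -0.02 and 0.02 m and z of each of nose, tail in the frame of dock above 0.058 m and z of tray in the frame of dock below 0.063 m and linear speed of tray below 0.01 m/s); the robot touches nothing.
It fails at once if nose or tail sags more than 3 mm below the decks, or the tray is lifted (its middle more than 8 mm above them) (z of any of nose, tail in the frame of riser below 0.057 m or z of tray in the frame of riser above 0.068 m).
It fails at once if the tray is pressed or pushed with more than 25 N (contact force between the fingers and tray above 25 N).
It fails at once if the tray hits or loads the stop with more than 20 N (contact force between tray and stop above 20 N).
It fails at once if the tray moves faster than 0.25 m/s (linear speed of tray above 0.25 m/s).
It fails at once if a bystander is moved by more than 15 mm (distance of any of stain_bottle, petri, slide_box from where it was at the start of the episode above 0.015 m).
It also fails if it takes over 69 s, if anything falls off the work surface, if the arm or the gripper's body presses on something with over 40 N, if the wrist force passes 120 N, or if a joint passes its speed limit or range.

## Working session

There is one attempt and no reset: what is moved stays moved. The work goes in short steps, Python scripts to look and compute and a tool call to move; the robot and the scene stay as the last step left them, time stands still between calls to the robot, and variables do not carry over. Pictures are saved under pics/ and viewed, about 8 in all and at most 12, crops included, and the job is handed in when it is done.

Besides the shell and the picture viewer there is one more tool, called after "Call:" as name([rows], argument=value, ...), one row to a line, values as JSON. move_arm: Moves the arm, as the interface text tells. Its arguments: {"type":"object","properties":{"increments":{"type":"array","items":{"type":"object","properties":{"tx":{"type":"number"},"ty":{"type":"number"},"tz":{"type":"number"},"rx":{"type":"number"},"ry":{"type":"number"},"rz":{"type":"number"},"gripper":{"type":"number"}}}},"squeeze":{"type":"number"}},"required":["increments"]}

```bash
mkdir -p pics
cat > h.py <<'E'
import numpy as np, cv2
from rig import r
def pts(cam,depth,mask=None):
    m=r.camera_model(cam); R=np.array(m["R"]);t=np.array(m["t"])
    v,u=np.nonzero((depth>0)&(mask if mask is not None else True))
    z=depth[v,u]; P=np.c_[(u-m["cx"])/m["fx"]*z,(v-m["cy"])/m["fy"]*z,z]
    return (P-t)@R, v,u
E
python3 - <<'E'
from h import *
s=r.sense(); print(s)
for c in("top","scene"):
    p,d=r.grab_frame(c); cv2.imwrite(f"pics/{c}0.png",p[:,:,::-1]); np.save(f"{c}0.npy",d); np.save(f"{c}0p.npy",p)
    for q in("tray","riser","dock","stop","stain_bottle","petri","slide_box"):
        for o in r.cut_out(q,c)[:1]:
            P,v,u=pts(c,d,o["mask"]); 
            if len(P): print(c,q,round(o["confidence"],2),o["bbox"],np.percentile(P,[2,50,98],axis=0).round().tolist())
            np.save(f"m_{c}_{q}.npy",o["mask"])
print(r.camera_model("top"))
E
```

```text
{'clock': 0.0, 'qpos': array([-1.13237378e+00,  3.53673406e-01,  1.63410642e+00,  1.27357911e-05,
        1.15519627e+00, -2.42232108e-03]), 'qvel': array([ 1.29394964e-03, -6.24293533e-04, -1.94782482e-04, -7.19374693e-04,
       -1.61435374e-05,  2.35776758e-03]), 'joint_efforts': array([ 4.04086040e-04, -6.05252409e+01, -3.42065227e+01, -9.90897365e-05,
        9.48579371e-03,  3.13968030e-05]), 'eef_pos': array([ 266.48554898, -564.8324499 ,  230.55776124]), 'tcp_rot': array([-3.14020925e+00, -1.49956159e-05,  4.40839708e-01]), 'contact_force': array([ 0.20880049, -0.35669246, -0.3196966 ]), 'wrist_torque': array([-0.01468156,  0.04007528,  0.01982906]), 'opening': 1.0001783165000497}
top tray 0.57 [360.1, 234.7, 462.5, 311.2] [[458.0, -276.0, 81.0], [520.0, -186.0, 95.0], [583.0, -103.0, 98.0]]
top stop 0.94 [157.2, 238.2, 177.0, 315.0] [[453.0, 233.0, 57.0], [515.0, 239.0, 79.0], [579.0, 256.0, 83.0]]
top stain_bottle 0.57 [442.6, 141.6, 472.2, 163.3] [[731.0, -313.0, 14.0], [744.0, -292.0, 58.0], [764.0, -280.0, 87.0]]
top petri 0.85 [295.5, 130.5, 337.1, 175.9] [[717.0, -63.0
[... 574 characters left out ...]
525.0, 245.0, 78.0], [580.0, 250.0, 82.0]]
scene stain_bottle 0.83 [176.0, 155.4, 197.1, 194.3] [[736.0, -308.0, 1.0], [756.0, -288.0, 46.0], [770.0, -279.0, 85.0]]
scene petri 0.75 [243.8, 229.8, 289.4, 267.3] [[721.0, -62.0, 3.0], [763.0, -18.0, 14.0], [801.0, 20.0, 18.0]]
scene slide_box 0.97 [298.2, 267.5, 367.1, 335.7] [[733.0, 112.0, 5.0], [781.0, 165.0, 33.0], [817.0, 209.0, 36.0]]
{'fx': 460.4697171317379, 'fy': 460.4697171317379, 'cx': 312.2678671844982, 'cy': 203.80212630010251, 'R': array([[ 0.00258752, -0.99994408,  0.01025431],
       [-0.99007255, -0.00400279, -0.14050024],
       [ 0.14053342, -0.00978896, -0.99002754]]), 't': array([-19.54559403, 646.62587966, 825.35868775])}
```

Run:
```python
from h import *
p=np.load("top0p.npy"); d=np.load("top0.npy")
cv2.imwrite("pics/topcrop.png",cv2.resize(p[110:330,130:500,::-1],None,fx=2.1,fy=2.1,interpolation=cv2.INTER_CUBIC))
P,v,u=pts("top",d)
def rect(sel,n,):
    Q=P[sel]; print(n,len(Q),cv2.minAreaRect(Q[:,:2].astype(np.float32)),np.median(Q[:,2]).round(1))
reg=(P[:,0]>430)&(P[:,0]<610)
rect(reg&(abs(P[:,2]-97)<6)&(P[:,1]<0),"body")
rect(reg&(abs(P[:,2]-75)<50)&(P[:,2]>63)&(P[:,2]<88)&(P[:,1]<-210),"plate")
rect(reg&(abs(P[:,2]-60)<4)&(P[:,1]<0),"riser")
rect(reg&(abs(P[:,2]-60)<4)&(P[:,1]>0)&(P[:,1]<300),"dock")
rect(reg&(abs(P[:,2]-82)<5)&(P[:,1]>150)&(P[:,1]<300),"stop")
# centreline profile
for y in range(-310,300,8):
    s=(abs(P[:,0]-520)<30)&(abs(P[:,1]-y)<4)
    if s.any(): print(y,np.median(P[s,2]).round(1),end="; ")
```

```text
body 5951 ((520.5839233398438, -171.522705078125), (140.9352264404297, 130.2503662109375), 88.80245208740234) 95.3
plate 1393 ((518.853515625, -262.0461120605469), (35.88181686401367, 129.47084045410156), 89.11753845214844) 83.0
riser 2927 ((519.2529296875, -178.31021118164062), (159.6077117919922, 220.48492431640625), 0.4998520612716675) 58.4
dock 10099 ((516.4598388671875, 146.6565704345703), (160.0716552734375, 240.24745178222656), 0.6600059866905212) 58.4
stop 661 ((515.8352661132812, 241.17440795898438), (129.9832000732422, 17.004405975341797), 0.5471363663673401) 80.1
-310 0.6; -286 58.3; -278 82.8; -270 83.1; -262 83.0; -254 82.9; -246 83.4; -238 94.7; -230 95.6; -222 95.7; -214 95.1; -206 95.2; -198 95.8; -190 95.4; -182 95.1; -174 95.7; -166 95.6; -158 95.6; -150 95.2; -142 95.7; -134 95.5; -126 94.7; -118 94.9; -110 95.7; -102 88.9; -94 58.3; -86 58.1; -78 58.0; -70 56.5; -62 0.7; -54 0.5; -46 0.0; -38 0.4; -30 0.2; -22 0.1; -14 0.3; -6 0.4; 2 0.4; 10 0.2; 18 0.4; 26 23.4; 34 58.1; 42 58.4; 50 58.1; 58 58.4; 66 58.2; 74 58.5; 82 58.3; 90 58.2; 98 58.3; 106 58.4; 114 58.5; 122 58.3; 130 58.3; 138 58.1; 146 58.3; 154 58.2; 162 58.3; 170 58.2; 178 58.5; 186 58.4; 194 58.2; 202 58.3; 210 58.4; 218 58.4; 226 58.3; 234 71.7; 242 80.1; 250 80.0; 258 57.9; 266 58.1; 282 2.5; 290 -0.0; 298 0.1;
```

View pics/topcrop.png

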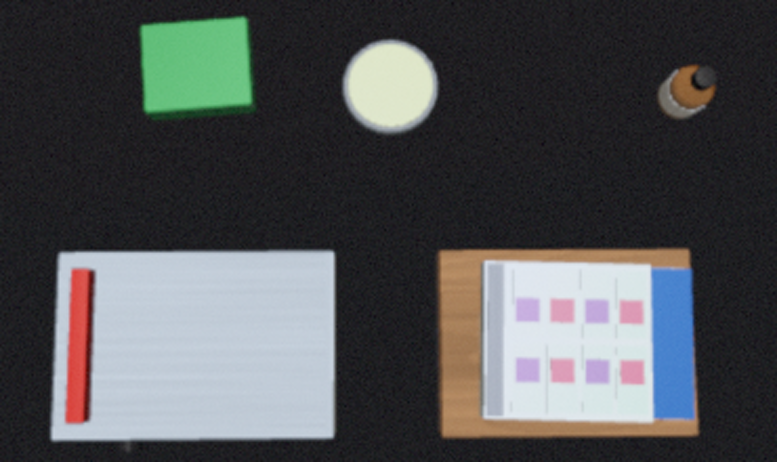

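View pics/scene0.png

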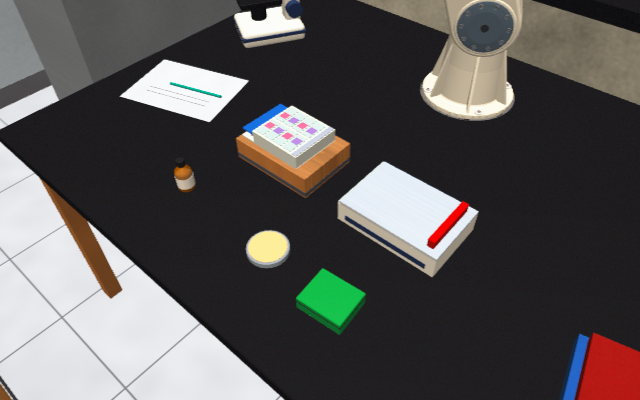

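Top view: the decks run along +y at about +0.55°, with the riser edge at y≈-68, the dock edge at y≈26 and the stop face at y≈233. The tray's step face is at y≈-241 and the plate top at z≈83. The scene view shows the bystanders well clear of the path.

Call:
move_arm([
  {"rz": -8.16,"gripper": 1},
  {"rz": -8.16},
  {"rz": -8.16},
  {"rz": -8.16},
  {"rz": -8.16},
  {"rz": -8.16},
  {"rz": -8.16},
  {"rz": -8.16},
])

```text
invalid input
```

Call:
move_arm([
  {"tx": 2.47,"ty": 2.12,"tz": 0.7},
  {"tx": 2.47,"ty": 2.12,"tz": 0.7},
  {"tx": 2.47,"ty": 2.12,"tz": 0.7},
  {"tx": 2.47,"ty": 2.12,"tz": 0.7},
  {"tx": 2.47,"ty": 2.12,"tz": 0.7},
  {"tx": 2.47,"ty": 2.12,"tz": 0.7},
  {"tx": 2.47,"ty": 2.12,"tz": 0.7},
  {"tx": 2.47,"ty": 2.12,"tz": 0.7},
  {"tx": 2.47,"ty": 2.12,"tz": 0.7},
  {"tx": 2.47,"ty": 2.12,"tz": 0.7},
  {"tx": 2.47,"ty": 2.12,"tz": 0.7},
  {"tx": 2.47,"ty": 2.12,"tz": 0.7},
])

```text
invalid input
```

Call:
move_arm([
  {},
  {},
  {},
])

```text
invalid input
```

Call:
move_arm([
  {"tx": 0,"ty": 0,"tz": 0,"rx": 0,"ry": 0,"rz": -8.16,"gripper": 1},
  {"tx": 0,"ty": 0,"tz": 0,"rx": 0,"ry": 0,"rz": -8.16,"gripper": 1},
  {"tx": 0,"ty": 0,"tz": 0,"rx": 0,"ry": 0,"rz": -8.16,"gripper": 1},
  {"tx": 0,"ty": 0,"tz": 0,"rx": 0,"ry": 0,"rz": -8.16,"gripper": 1},
  {"tx": 0,"ty": 0,"tz": 0,"rx": 0,"ry": 0,"rz": -8.16,"gripper": 1},
  {"tx": 0,"ty": 0,"tz": 0,"rx": 0,"ry": 0,"rz": -8.16,"gripper": 1},
  {"tx": 0,"ty": 0,"tz": 0,"rx": 0,"ry": 0,"rz": -8.16,"gripper": 1},
  {"tx": 0,"ty": 0,"tz": 0,"rx": 0,"ry": 0,"rz": -8.16,"gripper": 1},
], squeeze=40)

```text
clock: 1.6
eef_pos: [266.7, -565.3, 231.3]
tcp_rot: [-3.142, 0.0, 1.586]
contact_force: [-0.4, 0.8, -0.4]
opening: 1.0
```

Call:
move_arm([
  {"tx": 2.47,"ty": 2.12,"tz": 0.7,"gripper": 1},
  {"tx": 2.47,"ty": 2.12,"tz": 0.7,"gripper": 1},
  {"tx": 2.47,"ty": 2.12,"tz": 0.7,"gripper": 1},
  {"tx": 2.47,"ty": 2.12,"tz": 0.7,"gripper": 1},
  {"tx": 2.47,"ty": 2.12,"tz": 0.7,"gripper": 1},
  {"tx": 2.47,"ty": 2.12,"tz": 0.7,"gripper": 1},
  {"tx": 2.47,"ty": 2.12,"tz": 0.7,"gripper": 1},
  {"tx": 2.47,"ty": 2.12,"tz": 0.7,"gripper": 1},
  {"tx": 2.47,"ty": 2.12,"tz": 0.7,"gripper": 1},
  {"tx": 2.47,"ty": 2.12,"tz": 0.7,"gripper": 1},
  {"tx": 2.47,"ty": 2.12,"tz": 0.7,"gripper": 1},
  {"tx": 2.47,"ty": 2.12,"tz": 0.7,"gripper": 1},
], squeeze=40)

```text
invalid input
```

Call:
move_arm([
  {"tx": 2.47,"ty": 2.12,"tz": 0.7,"rx": 0,"ry": 0,"rz": 0,"gripper": 1},
  {"tx": 2.47,"ty": 2.12,"tz": 0.7,"rx": 0,"ry": 0,"rz": 0,"gripper": 1},
  {"tx": 2.47,"ty": 2.12,"tz": 0.7,"rx": 0,"ry": 0,"rz": 0,"gripper": 1},
  {"tx": 2.47,"ty": 2.12,"tz": 0.7,"rx": 0,"ry": 0,"rz": 0,"gripper": 1},
  {"tx": 2.47,"ty": 2.12,"tz": 0.7,"rx": 0,"ry": 0,"rz": 0,"gripper": 1},
  {"tx": 2.47,"ty": 2.12,"tz": 0.7,"rx": 0,"ry": 0,"rz": 0,"gripper": 1},
  {"tx": 2.47,"ty": 2.12,"tz": 0.7,"rx": 0,"ry": 0,"rz": 0,"gripper": 1},
  {"tx": 2.47,"ty": 2.12,"tz": 0.7,"rx": 0,"ry": 0,"rz": 0,"gripper": 1},
  {"tx": 2.47,"ty": 2.12,"tz": 0.7,"rx": 0,"ry": 0,"rz": 0,"gripper": 1},
  {"tx": 2.47,"ty": 2.12,"tz": 0.7,"rx": 0,"ry": 0,"rz": 0,"gripper": 1},
  {"tx": 2.47,"ty": 2.12,"tz": 0.7,"rx": 0,"ry": 0,"rz": 0,"gripper": 1},
  {"tx": 2.47,"ty": 2.12,"tz": 0.7,"rx": 0,"ry": 0,"rz": 0,"gripper": 1},
])

```text
clock: 2.8
eef_pos: [519.1, -265.4, 147.1]
tcp_rot: [3.141, 0.0, 1.58]
contact_force: [1.0, -0.0, 0.6]
opening: 0.997
```

Call:
move_arm([
  {"tx": 0,"ty": 0,"tz": 1.5,"rx": 0,"ry": 0,"rz": 0,"gripper": 1},
  {"tx": 0,"ty": 0,"tz": 1.5,"rx": 0,"ry": 0,"rz": 0,"gripper": 1},
  {"tx": 0,"ty": 0,"tz": 0.5,"rx": 0,"ry": 0,"rz": 0,"gripper": 1},
  {"tx": 0,"ty": 0,"tz": 0,"rx": 0,"ry": 0,"rz": 0,"gripper": 1},
  {"tx": 0,"ty": 0,"tz": 0,"rx": 0,"ry": 0,"rz": 0,"gripper": 1},
])

```text
clock: 3.3
eef_pos: [517.9, -267.3, 112.4]
tcp_rot: [-3.142, 0.0, 1.579]
contact_force: [0.0, -0.0, -0.1]
opening: 0.993
```

Run:
```python
from h import *
s=r.sense(); print(s["clock"],s["eef_pos"],s["tcp_rot"],s["contact_force"],s["opening"])
p,d=r.grab_frame("wrist"); cv2.imwrite("pics/w1.png",p[:,:,::-1]); print(r.camera_model("wrist"))
```

```text
3.3 [ 517.88677062 -267.32025223  112.42091082] [-3.14152841e+00  4.98274611e-05  1.57895033e+00] [ 0.04561904 -0.04468231 -0.08392087] 0.9928140982466975
{'fx': 289.7114875347349, 'fy': 289.7114875347349, 'cx': 318.5282505800798, 'cy': 201.5657159513148, 'hand_eye': array([[ 1.61252147e-03, -9.45717015e-01, -3.24987273e-01,
         8.37957428e+01],
       [ 9.99998625e-01,  1.39881819e-03,  8.91213628e-04,
         5.23264774e-01],
       [-3.88237782e-04, -3.24988264e-01,  9.45717969e-01,
        -1.42358572e+02],
       [ 0.00000000e+00,  0.00000000e+00,  0.00000000e+00,
         1.00000000e+00]])}
```

View pics/w1.png

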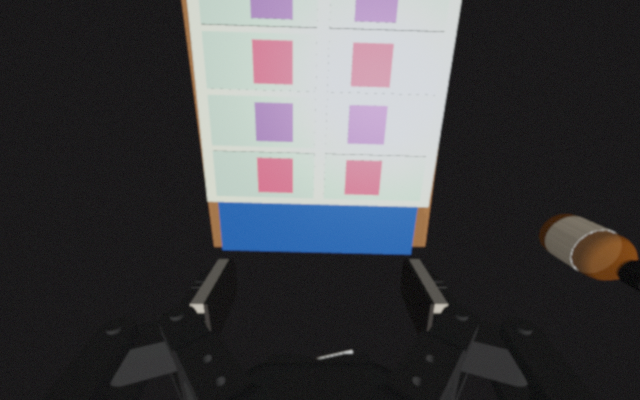

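The wrist view has the blue plate (rows 205–253, cols 220–413) ahead of the fingers and centred, with the fingers spanning nearly its whole width. I'll narrow them a little and feel downwards.

Call:
move_arm([
  {"tx": 0.1,"ty": 0.1,"tz": 0.8,"rx": 0,"ry": 0,"rz": 0,"gripper": 0.5},
  {"tx": 0,"ty": 0,"tz": 0.8,"rx": 0,"ry": 0,"rz": 0,"gripper": 0.5},
  {"tx": 0,"ty": 0,"tz": 0.4,"rx": 0,"ry": 0,"rz": 0,"gripper": 0.5},
  {"tx": 0,"ty": 0,"tz": 0,"rx": 0,"ry": 0,"rz": 0,"gripper": 0.5},
  {"tx": 0,"ty": 0,"tz": 0,"rx": 0,"ry": 0,"rz": 0,"gripper": 0.5},
  {"tx": 0,"ty": 0,"tz": 0,"rx": 0,"ry": 0,"rz": 0,"gripper": 0.5},
])

```text
clock: 3.95
eef_pos: [519.4, -265.5, 92.4]
tcp_rot: [3.141, 0.0, 1.58]
contact_force: [-0.4, -0.9, 0.5]
opening: 0.749
```

Call:
move_arm([
  {"tx": 0,"ty": 0,"tz": 0.1,"rx": 0,"ry": 0,"rz": 0,"gripper": 0.5},
  {"tx": 0,"ty": 0,"tz": 0.1,"rx": 0,"ry": 0,"rz": 0,"gripper": 0.5},
  {"tx": 0,"ty": 0,"tz": 0.1,"rx": 0,"ry": 0,"rz": 0,"gripper": 0.5},
  {"tx": 0,"ty": 0,"tz": 0.1,"rx": 0,"ry": 0,"rz": 0,"gripper": 0.5},
  {"tx": 0,"ty": 0,"tz": 0.1,"rx": 0,"ry": 0,"rz": 0,"gripper": 0.5},
  {"tx": 0,"ty": 0,"tz": 0,"rx": 0,"ry": 0,"rz": 0,"gripper": 0.5},
])

```text
clock: 4.55
eef_pos: [519.2, -265.4, 87.1]
tcp_rot: [-3.141, -0.0, 1.58]
contact_force: [0.3, -1.2, -0.2]
opening: 0.751
```

Call:
move_arm([
  {"tx": 0,"ty": 0,"tz": 0.1,"rx": 0,"ry": 0,"rz": 0,"gripper": 0.5},
  {"tx": 0,"ty": 0,"tz": 0.1,"rx": 0,"ry": 0,"rz": 0,"gripper": 0.5},
  {"tx": 0,"ty": 0,"tz": 0.1,"rx": 0,"ry": 0,"rz": 0,"gripper": 0.5},
  {"tx": 0,"ty": 0,"tz": 0,"rx": 0,"ry": 0,"rz": 0,"gripper": 0.5},
])

```text
clock: 4.95
eef_pos: [519.2, -265.4, 84.1]
tcp_rot: [-3.141, -0.0, 1.58]
contact_force: [0.1, 0.0, 0.4]
opening: 0.75
```

Call:
move_arm([
  {"tx": 0,"ty": 0,"tz": 0.1,"rx": 0,"ry": 0,"rz": 0,"gripper": 0.5},
  {"tx": 0,"ty": 0,"tz": 0.1,"rx": 0,"ry": 0,"rz": 0,"gripper": 0.5},
  {"tx": 0,"ty": 0,"tz": 0,"rx": 0,"ry": 0,"rz": 0,"gripper": 0.5},
])

```text
clock: 5.25
eef_pos: [519.2, -265.4, 82.1]
tcp_rot: [-3.141, -0.0, 1.58]
contact_force: [-0.5, -0.4, -0.5]
opening: 0.751
```

Call:
move_arm([
  {"tx": 0,"ty": 0,"tz": 0.1,"rx": 0,"ry": 0,"rz": 0,"gripper": 0.5},
  {"tx": 0,"ty": 0,"tz": 0,"rx": 0,"ry": 0,"rz": 0,"gripper": 0.5},
])

```text
clock: 5.45
eef_pos: [519.2, -265.5, 81.2]
tcp_rot: [-3.141, -0.0, 1.58]
contact_force: [0.6, 0.7, -0.0]
opening: 0.748
```

Call:
move_arm([
  {"tx": 0,"ty": 0,"tz": 0.1,"rx": 0,"ry": 0,"rz": 0,"gripper": 0.5},
  {"tx": 0,"ty": 0,"tz": 0,"rx": 0,"ry": 0,"rz": 0,"gripper": 0.5},
])

```text
clock: 5.65
eef_pos: [519.2, -265.4, 80.2]
tcp_rot: [-3.141, -0.0, 1.58]
contact_force: [-0.0, 0.4, -0.6]
opening: 0.751
```

Call:
move_arm([
  {"tx": 0,"ty": 0,"tz": 0.05,"rx": 0,"ry": 0,"rz": 0,"gripper": 0.5},
  {"tx": 0,"ty": 0,"tz": 0,"rx": 0,"ry": 0,"rz": 0,"gripper": 0.5},
])

```text
clock: 5.85
eef_pos: [519.2, -265.5, 79.7]
tcp_rot: [-3.141, -0.0, 1.58]
contact_force: [0.4, -0.2, -0.8]
opening: 0.751
```

Call:
move_arm([
  {"tx": 0,"ty": 0,"tz": 0.1,"rx": 0,"ry": 0,"rz": 0,"gripper": 0.5},
  {"tx": 0,"ty": 0,"tz": 0,"rx": 0,"ry": 0,"rz": 0,"gripper": 0.5},
])

```text
clock: 6.05
eef_pos: [519.2, -265.4, 78.7]
tcp_rot: [-3.141, -0.0, 1.58]
contact_force: [0.5, -0.4, -0.5]
opening: 0.75
```

Call:
move_arm([
  {"tx": 0,"ty": 0,"tz": 0.05,"rx": 0,"ry": 0,"rz": 0,"gripper": 0.5},
  {"tx": 0,"ty": 0,"tz": 0,"rx": 0,"ry": 0,"rz": 0,"gripper": 0.5},
])

```text
clock: 6.25
eef_pos: [519.2, -265.5, 78.2]
tcp_rot: [-3.141, -0.0, 1.58]
contact_force: [-1.0, -0.3, -0.1]
opening: 0.749
```

Call:
move_arm([
  {"tx": 0,"ty": 0,"tz": 0.05,"rx": 0,"ry": 0,"rz": 0,"gripper": 0.5},
  {"tx": 0,"ty": 0,"tz": 0,"rx": 0,"ry": 0,"rz": 0,"gripper": 0.5},
])

```text
clock: 6.45
eef_pos: [519.2, -265.5, 77.7]
tcp_rot: [-3.141, -0.0, 1.58]
contact_force: [0.2, 1.0, -0.2]
opening: 0.751
```

Call:
move_arm([
  {"tx": 0,"ty": 0,"tz": 0.05,"rx": 0,"ry": 0,"rz": 0,"gripper": 0.5},
  {"tx": 0,"ty": 0,"tz": 0,"rx": 0,"ry": 0,"rz": 0,"gripper": 0.5},
])

```text
clock: 6.65
eef_pos: [519.2, -265.5, 77.2]
tcp_rot: [-3.141, -0.0, 1.58]
contact_force: [0.7, -0.3, -0.1]
opening: 0.752
```

Call:
move_arm([
  {"tx": 0,"ty": 0,"tz": 0.1,"rx": 0,"ry": 0,"rz": 0,"gripper": 0.5},
  {"tx": 0,"ty": 0,"tz": 0,"rx": 0,"ry": 0,"rz": 0,"gripper": 0.5},
])

```text
clock: 6.85
eef_pos: [519.4, -265.6, 76.7]
tcp_rot: [3.141, 0.0, 1.58]
contact_force: [-1.4, -0.1, 5.6]
opening: 0.751
```

Call:
move_arm([
  {"tx": 0,"ty": 0,"tz": 0.05,"rx": 0,"ry": 0,"rz": 0,"gripper": 0.5},
  {"tx": 0,"ty": 0,"tz": 0,"rx": 0,"ry": 0,"rz": 0,"gripper": 0.5},
])

```text
clock: 7.05
eef_pos: [519.5, -265.6, 76.7]
tcp_rot: [3.141, 0.0, 1.58]
contact_force: [-1.7, 1.7, 9.4]
opening: 0.751
```

Call:
move_arm([
  {"tx": 0,"ty": 0,"tz": 0.05,"rx": 0,"ry": 0,"rz": 0,"gripper": 0.5},
  {"tx": 0,"ty": 0,"tz": 0,"rx": 0,"ry": 0,"rz": 0,"gripper": 0.5},
])

```text
clock: 7.25
eef_pos: [519.7, -265.6, 76.7]
tcp_rot: [3.141, 0.0, 1.58]
contact_force: [-3.1, 2.4, 15.0]
opening: 0.754
```

Call:
move_arm([
  {"tx": 0,"ty": 0,"tz": 0.05,"rx": 0,"ry": 0,"rz": 0,"gripper": 0.5},
  {"tx": 0,"ty": 0,"tz": 0,"rx": 0,"ry": 0,"rz": 0,"gripper": 0.5},
])

```text
clock: 7.45
eef_pos: [520.0, -265.8, 76.7]
tcp_rot: [3.14, 0.001, 1.58]
contact_force: [-3.3, 3.0, 18.6]
opening: 0.752
```

Call:
move_arm([
  {"tx": 0,"ty": 0,"tz": -0.1,"rx": 0,"ry": 0,"rz": 0,"gripper": 0.5},
  {"tx": 0,"ty": 0,"tz": -0.15,"rx": 0,"ry": 0,"rz": 0,"gripper": 0.5},
  {"tx": 0.1,"ty": 0,"tz": 0,"rx": 0,"ry": 0,"rz": 0,"gripper": 0.5},
  {"tx": 0.2,"ty": 0,"tz": 0,"rx": 0,"ry": 0,"rz": 0,"gripper": 0.5},
  {"tx": 0.3,"ty": 0,"tz": 0,"rx": 0,"ry": 0,"rz": 0,"gripper": 0.5},
  {"tx": 0.2,"ty": 0,"tz": 0,"rx": 0,"ry": 0,"rz": 0,"gripper": 0.5},
  {"tx": 0.1,"ty": 0,"tz": 0,"rx": 0,"ry": 0,"rz": 0,"gripper": 0.5},
  {"tx": 0,"ty": 0,"tz": 0,"rx": 0,"ry": 0,"rz": 0,"gripper": 0.5},
])

```text
clock: 8.25
eef_pos: [519.2, -256.3, 77.2]
tcp_rot: [-3.141, -0.0, 1.58]
contact_force: [0.2, 0.6, 0.5]
opening: 0.753
```

Call:
move_arm([
  {"tx": 0.15,"ty": 0,"tz": 0,"rx": 0,"ry": 0,"rz": 0,"gripper": 0.5},
  {"tx": 0.15,"ty": 0,"tz": 0,"rx": 0,"ry": 0,"rz": 0,"gripper": 0.5},
  {"tx": 0.15,"ty": 0,"tz": 0,"rx": 0,"ry": 0,"rz": 0,"gripper": 0.5},
  {"tx": 0.15,"ty": 0,"tz": 0,"rx": 0,"ry": 0,"rz": 0,"gripper": 0.5},
  {"tx": 0.15,"ty": 0,"tz": 0,"rx": 0,"ry": 0,"rz": 0,"gripper": 0.5},
  {"tx": 0.15,"ty": 0,"tz": 0,"rx": 0,"ry": 0,"rz": 0,"gripper": 0.5},
])

```text
clock: 8.85
eef_pos: [519.2, -247.5, 77.3]
tcp_rot: [3.141, 0.0, 1.58]
contact_force: [0.6, 0.0, 0.2]
opening: 0.754
```

```bash
cat >> h.py <<'E'
def tray(save=None):
    s=r.sense(); p,d=r.grab_frame("top")
    if save: cv2.imwrite(save,p[100:330,130:500,::-1])
    P,v,u=pts("top",d); w=p[v,u].astype(int)
    reg=(P[:,0]>430)&(P[:,0]<610)&(P[:,2]>91)&(P[:,2]<100)
    im=np.zeros((700,700),np.uint8)
    Q=P[reg]
    b=cv2.minAreaRect(Q[:,:2].astype(np.float32))
    print("clk",round(s["clock"],2),"tcp",s["eef_pos"].round(1),"F",s["contact_force"].round(1),"body",b,"z",np.median(Q[:,2]).round(1))
    y=Q[:,1]; ctr=abs(Q[:,0]-520)<40
    print("nose y p99.5",np.percentile(y[ctr],99.5).round(1))
    for lo in range(int(b[0][1])-70,int(b[0][1])+70,20):
        m=(y>=lo)&(y<lo+20)&ctr
        if m.sum()>20: print(lo,np.median(Q[m,2]).round(1),end="; ")
    print()
E
python3 -c "
from h import *
tray()"
```

```text
clk 8.85 tcp [ 519.2 -247.5   77.3] F [0.6 0.  0.2] body ((519.6119384765625, -171.90240478515625), (130.48028564453125, 149.22097778320312), 0.0566178523004055) z 95.3
nose y p99.5 -97.6
-241 95.3; -221 95.4; -201 95.6; -181 95.4; -161 95.4; -141 95.5; -121 95.2;
```

```bash
cat > h2.py <<'E'
from h import *
def tray2(P,tcpy):
    reg=(P[:,0]>440)&(P[:,0]<600)&(P[:,2]>91)&(P[:,2]<100)&(P[:,1]>tcpy+25)&(P[:,1]<tcpy+190)
    Q=P[reg]
    b=cv2.minAreaRect(Q[:,:2].astype(np.float32))
    xs=np.arange(462,578,6); ny=[Q[abs(Q[:,0]-x)<3,1].max() for x in xs]
    k=np.polyfit(xs,ny,1); yaw=90+np.degrees(np.arctan(k[0]))
    print("rect",np.round(b[0],1),np.round(b[1],1),round(b[2],2),"nose y@518",round(np.polyval(k,518),1),"yaw from nose",round(yaw,2))
    ys=np.arange(Q[:,1].min(),Q[:,1].max()-10,20)
    print("z along:",[round(float(np.median(Q[(Q[:,1]>=a)&(Q[:,1]<a+20),2])),1) for a in ys])
def now(save=None):
    s=r.sense(); p,d=r.grab_frame("top")
    if save: cv2.imwrite(save,cv2.resize(p[110:330,130:500,::-1],None,fx=2.1,fy=2.1))
    P,_,_=pts("top",d); print(round(s["clock"],2),s["eef_pos"].round(1),s["contact_force"].round(1)); tray2(P,s["eef_pos"][1])
if __name__=="__main__":
    P,_,_=pts("top",np.load("top0.npy")); tray2(P,-262); now()
E
python3 h2.py
```

```text
rect [ 520.7 -169.5] [137.  130.3] 88.91 nose y@518 -101.8 yaw from nose 88.38
z along: [95.5, 95.3, 95.3, 95.5, 95.3, 95.0, 95.6]
8.9 [ 519.1 -247.2   77.3] [ 0.7 -0.6  1. ]
rect [ 519.5 -159.7] [130.3 125.1] 0.16 nose y@518 -97.7 yaw from nose 90.46
z along: [95.4, 95.4, 95.4, 95.2, 95.4, 95.3]
```

Call:
move_arm([
  {"tx": 0.15,"ty": 0,"tz": 0,"rx": 0,"ry": 0,"rz": 0,"gripper": 0.5},
  {"tx": 0.25,"ty": 0,"tz": 0,"rx": 0,"ry": 0,"rz": 0,"gripper": 0.5},
  {"tx": 0.35,"ty": 0,"tz": 0,"rx": 0,"ry": 0,"rz": 0,"gripper": 0.5},
  {"tx": 0.4,"ty": 0,"tz": 0,"rx": 0,"ry": 0,"rz": 0,"gripper": 0.5},
  {"tx": 0.4,"ty": 0,"tz": 0,"rx": 0,"ry": 0,"rz": 0,"gripper": 0.5},
  {"tx": 0.4,"ty": 0,"tz": 0,"rx": 0,"ry": 0,"rz": 0,"gripper": 0.5},
  {"tx": 0.4,"ty": 0,"tz": 0,"rx": 0,"ry": 0,"rz": 0,"gripper": 0.5},
  {"tx": 0.4,"ty": 0,"tz": 0,"rx": 0,"ry": 0,"rz": 0,"gripper": 0.5},
  {"tx": 0.4,"ty": 0,"tz": 0,"rx": 0,"ry": 0,"rz": 0,"gripper": 0.5},
  {"tx": 0.4,"ty": 0,"tz": 0,"rx": 0,"ry": 0,"rz": 0,"gripper": 0.5},
  {"tx": 0.4,"ty": 0,"tz": 0,"rx": 0,"ry": 0,"rz": 0,"gripper": 0.5},
  {"tx": 0.4,"ty": 0,"tz": 0,"rx": 0,"ry": 0,"rz": 0,"gripper": 0.5},
])

```text
clock: 10.15
eef_pos: [518.7, -203.7, 77.3]
tcp_rot: [3.142, -0.0, 1.58]
contact_force: [1.7, -1.8, 0.8]
opening: 0.75
```

Call:
move_arm([
  {"tx": 0.4,"ty": 0,"tz": 0,"rx": 0,"ry": 0,"rz": 0,"gripper": 0.5},
  {"tx": 0.4,"ty": 0,"tz": 0,"rx": 0,"ry": 0,"rz": 0,"gripper": 0.5},
  {"tx": 0.3,"ty": 0,"tz": 0,"rx": 0,"ry": 0,"rz": 0,"gripper": 0.5},
  {"tx": 0.2,"ty": 0,"tz": 0,"rx": 0,"ry": 0,"rz": 0,"gripper": 0.5},
  {"tx": 0.1,"ty": 0,"tz": 0,"rx": 0,"ry": 0,"rz": 0,"gripper": 0.5},
  {"tx": 0,"ty": 0,"tz": 0,"rx": 0,"ry": 0,"rz": 0,"gripper": 0.5},
])

```text
clock: 10.75
eef_pos: [518.5, -189.8, 77.2]
tcp_rot: [-3.141, -0.0, 1.58]
contact_force: [0.6, 0.0, 0.2]
opening: 0.75
```

```bash
python3 -c "
from h2 import *
now()"
```

```text
10.75 [ 518.5 -189.8   77.2] [0.6 0.  0.2]
rect [ 518.6 -102.2] [128.7 125.3] 0.07 nose y@518 -40.5 yaw from nose 91.12
z along: [95.3, 95.6, 95.3, 95.3, 95.5, 95.2]
```

Call:
move_arm([
  {"tx": 0,"ty": 0,"tz": 0.06,"rx": 0,"ry": 0,"rz": 0,"gripper": 0.5},
  {"tx": 0,"ty": 0,"tz": 0.06,"rx": 0,"ry": 0,"rz": 0,"gripper": 0.5},
  {"tx": 0,"ty": 0,"tz": 0,"rx": 0,"ry": 0,"rz": 0,"gripper": 0.5},
])

```text
clock: 11.1
eef_pos: [518.7, -190.0, 76.7]
tcp_rot: [3.141, -0.0, 1.58]
contact_force: [-1.9, 0.8, 8.9]
opening: 0.751
```

Call:
move_arm([
  {"tx": 0.1,"ty": 0,"tz": 0,"rx": 0,"ry": 0,"rz": 0,"gripper": 0.5},
  {"tx": 0.2,"ty": 0,"tz": 0,"rx": 0,"ry": 0,"rz": 0,"gripper": 0.5},
  {"tx": 0.3,"ty": 0,"tz": 0,"rx": 0,"ry": 0,"rz": 0,"gripper": 0.5},
  {"tx": 0.3,"ty": 0,"tz": 0,"rx": 0,"ry": 0,"rz": 0,"gripper": 0.5},
  {"tx": 0.3,"ty": 0,"tz": 0,"rx": 0,"ry": 0,"rz": 0,"gripper": 0.5},
  {"tx": 0.3,"ty": 0,"tz": 0,"rx": 0,"ry": 0,"rz": 0,"gripper": 0.5},
  {"tx": 0.3,"ty": 0,"tz": 0,"rx": 0,"ry": 0,"rz": 0,"gripper": 0.5},
  {"tx": 0.2,"ty": 0,"tz": 0,"rx": 0,"ry": 0,"rz": 0,"gripper": 0.5},
  {"tx": 0.1,"ty": 0,"tz": 0,"rx": 0,"ry": 0,"rz": 0,"gripper": 0.5},
])

```text
clock: 12.0
eef_pos: [519.1, -169.5, 76.7]
tcp_rot: [3.14, 0.001, 1.58]
contact_force: [-0.3, -2.0, 5.2]
opening: 0.749
```

```bash
python3 -c "
from h2 import *
now()"
```

```text
12.0 [ 519.1 -169.5   76.7] [-0.3 -2.   5.2]
rect [519.4 -82.3] [130.2 124.3] 0.14 nose y@518 -20.3 yaw from nose 90.12
z along: [95.3, 95.5, 95.3, 95.4, 95.4, 95.2]
```

Call:
move_arm([
  {"tx": 0,"ty": 0,"tz": 0.05,"rx": 0,"ry": 0,"rz": 0,"gripper": 0.5},
  {"tx": 0,"ty": 0,"tz": 0,"rx": 0,"ry": 0,"rz": 0,"gripper": 0.5},
])

```text
clock: 12.25
eef_pos: [519.1, -169.4, 76.7]
tcp_rot: [3.14, 0.001, 1.58]
contact_force: [-3.3, 0.1, 11.7]
opening: 0.754
```

```bash
python3 -c "
from rig import r
print(r.sense()['contact_force'])"
```

```text
[-3.26976112  0.09680571 11.73199592]
```

Call:
move_arm([
  {"tx": 0.1,"ty": 0,"tz": 0,"rx": 0,"ry": 0,"rz": 0,"gripper": 0.5},
  {"tx": 0.2,"ty": 0,"tz": 0,"rx": 0,"ry": 0,"rz": 0,"gripper": 0.5},
  {"tx": 0.3,"ty": 0,"tz": 0,"rx": 0,"ry": 0,"rz": 0,"gripper": 0.5},
  {"tx": 0.3,"ty": 0,"tz": 0,"rx": 0,"ry": 0,"rz": 0,"gripper": 0.5},
  {"tx": 0.3,"ty": 0,"tz": 0,"rx": 0,"ry": 0,"rz": 0,"gripper": 0.5},
  {"tx": 0.3,"ty": 0,"tz": 0,"rx": 0,"ry": 0,"rz": 0,"gripper": 0.5},
  {"tx": 0.3,"ty": 0,"tz": 0,"rx": 0,"ry": 0,"rz": 0,"gripper": 0.5},
  {"tx": 0.2,"ty": 0,"tz": 0,"rx": 0,"ry": 0,"rz": 0,"gripper": 0.5},
  {"tx": 0.1,"ty": 0,"tz": 0,"rx": 0,"ry": 0,"rz": 0,"gripper": 0.5},
])

```text
clock: 13.15
eef_pos: [519.5, -148.7, 76.7]
tcp_rot: [3.139, 0.001, 1.58]
contact_force: [1.0, -2.0, 9.1]
opening: 0.752
```

```bash
python3 -c "
from h2 import *
now()"
```

```text
13.15 [ 519.5 -148.7   76.7] [ 1.  -2.   9.1]
rect [519.4 -61.6] [130.1 124.7] 0.31 nose y@518 0.7 yaw from nose 90.32
z along: [95.3, 95.5, 95.3, 95.2, 95.5, 95.2]
```

Call:
move_arm([
  {"tx": 0.1,"ty": 0,"tz": 0.01,"rx": 0,"ry": 0,"rz": 0,"gripper": 0.5},
  {"tx": 0.2,"ty": 0,"tz": 0.01,"rx": 0,"ry": 0,"rz": 0,"gripper": 0.5},
  {"tx": 0.3,"ty": 0,"tz": 0,"rx": 0,"ry": 0,"rz": 0,"gripper": 0.5},
  {"tx": 0.3,"ty": 0,"tz": 0,"rx": 0,"ry": 0,"rz": 0,"gripper": 0.5},
  {"tx": 0.3,"ty": 0,"tz": 0,"rx": 0,"ry": 0,"rz": 0,"gripper": 0.5},
  {"tx": 0.3,"ty": 0,"tz": 0,"rx": 0,"ry": 0,"rz": 0,"gripper": 0.5},
  {"tx": 0.3,"ty": 0,"tz": 0,"rx": 0,"ry": 0,"rz": 0,"gripper": 0.5},
  {"tx": 0.2,"ty": 0,"tz": 0,"rx": 0,"ry": 0,"rz": 0,"gripper": 0.5},
  {"tx": 0.1,"ty": 0,"tz": 0,"rx": 0,"ry": 0,"rz": 0,"gripper": 0.5},
])

```text
clock: 14.1
eef_pos: [519.5, -127.8, 76.7]
tcp_rot: [3.139, 0.001, 1.58]
contact_force: [0.3, -4.2, 10.4]
opening: 0.751
```

```bash
python3 -c "
from h2 import *
now()"
```

```text
14.1 [ 519.5 -127.8   76.7] [ 0.3 -4.2 10.4]
rect [519.5 -40.6] [130.1 124.9] 0.42 nose y@518 21.7 yaw from nose 90.54
z along: [95.2, 95.4, 95.3, 95.2, 95.3, 95.1]
```

Call:
move_arm([
  {"tx": 0.1,"ty": 0,"tz": 0,"rx": 0,"ry": 0,"rz": 0,"gripper": 0.5},
  {"tx": 0.2,"ty": 0,"tz": 0,"rx": 0,"ry": 0,"rz": 0,"gripper": 0.5},
  {"tx": 0.25,"ty": 0,"tz": 0,"rx": 0,"ry": 0,"rz": 0,"gripper": 0.5},
  {"tx": 0.25,"ty": 0,"tz": 0,"rx": 0,"ry": 0,"rz": 0,"gripper": 0.5},
  {"tx": 0.25,"ty": 0,"tz": 0,"rx": 0,"ry": 0,"rz": 0,"gripper": 0.5},
  {"tx": 0.25,"ty": 0,"tz": 0,"rx": 0,"ry": 0,"rz": 0,"gripper": 0.5},
  {"tx": 0.25,"ty": 0,"tz": 0,"rx": 0,"ry": 0,"rz": 0,"gripper": 0.5},
  {"tx": 0.25,"ty": 0,"tz": 0,"rx": 0,"ry": 0,"rz": 0,"gripper": 0.5},
  {"tx": 0.2,"ty": 0,"tz": 0,"rx": 0,"ry": 0,"rz": 0,"gripper": 0.5},
  {"tx": 0.1,"ty": 0,"tz": 0,"rx": 0,"ry": 0,"rz": 0,"gripper": 0.5},
  {"tx": 0,"ty": 0,"tz": 0,"rx": 0,"ry": 0,"rz": 0,"gripper": 0.5},
])

```text
clock: 15.25
eef_pos: [519.3, -106.6, 76.7]
tcp_rot: [3.139, 0.001, 1.58]
contact_force: [0.8, -1.7, 10.6]
opening: 0.75
```

```bash
python3 -c "
from h2 import *
now('pics/t2.png')"
```

```text
15.25 [ 519.3 -106.6   76.7] [ 0.8 -1.7 10.6]
rect [519.2 -15.1] [130.1 116.7] 0.2 nose y@518 42.7 yaw from nose 90.76
z along: [95.2, 95.3, 95.4, 95.1, 95.0, 95.4]
```

View pics/t2.png

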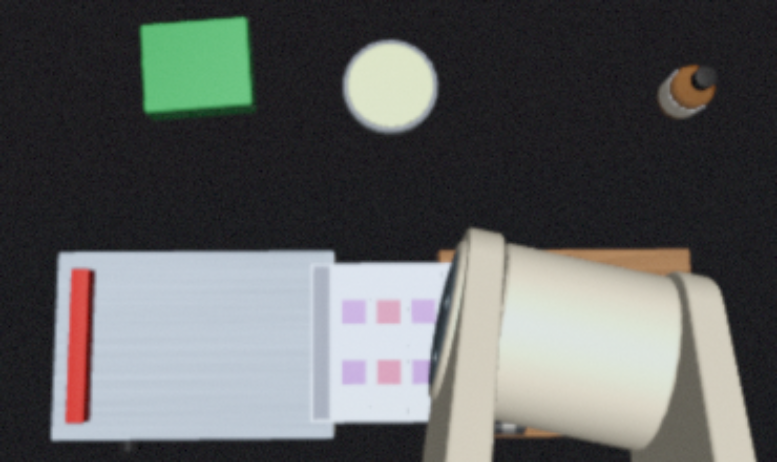

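The tray bridges the gap with its nose about 16 mm over the dock (nose col ~312, dock edge col ~335) and level. Now I'll take the press off and keep pushing on the step face.

Call:
move_arm([
  {"tx": 0,"ty": 0,"tz": -0.06,"rx": 0,"ry": 0,"rz": 0,"gripper": 0.5},
  {"tx": 0,"ty": 0,"tz": -0.06,"rx": 0,"ry": 0,"rz": 0,"gripper": 0.5},
  {"tx": 0,"ty": 0,"tz": -0.06,"rx": 0,"ry": 0,"rz": 0,"gripper": 0.5},
  {"tx": 0,"ty": 0,"tz": -0.04,"rx": 0,"ry": 0,"rz": 0,"gripper": 0.5},
  {"tx": 0,"ty": 0,"tz": -0.03,"rx": 0,"ry": 0,"rz": 0,"gripper": 0.5},
  {"tx": 0,"ty": 0,"tz": 0,"rx": 0,"ry": 0,"rz": 0,"gripper": 0.5},
])

```text
clock: 15.9
eef_pos: [517.5, -105.9, 77.7]
tcp_rot: [-3.141, -0.0, 1.58]
contact_force: [-0.4, -1.8, 0.2]
opening: 0.751
```

Call:
move_arm([
  {"tx": 0.1,"ty": 0,"tz": 0,"rx": 0,"ry": 0,"rz": 0,"gripper": 0.5},
  {"tx": 0.2,"ty": 0,"tz": 0,"rx": 0,"ry": 0,"rz": 0,"gripper": 0.5},
  {"tx": 0.3,"ty": 0,"tz": 0,"rx": 0,"ry": 0,"rz": 0,"gripper": 0.5},
  {"tx": 0.4,"ty": 0,"tz": 0,"rx": 0,"ry": 0,"rz": 0,"gripper": 0.5},
  {"tx": 0.4,"ty": 0,"tz": 0,"rx": 0,"ry": 0,"rz": 0,"gripper": 0.5},
  {"tx": 0.4,"ty": 0,"tz": 0,"rx": 0,"ry": 0,"rz": 0,"gripper": 0.5},
  {"tx": 0.4,"ty": 0,"tz": 0,"rx": 0,"ry": 0,"rz": 0,"gripper": 0.5},
  {"tx": 0.4,"ty": 0,"tz": 0,"rx": 0,"ry": 0,"rz": 0,"gripper": 0.5},
  {"tx": 0.4,"ty": 0,"tz": 0,"rx": 0,"ry": 0,"rz": 0,"gripper": 0.5},
  {"tx": 0.4,"ty": 0,"tz": 0,"rx": 0,"ry": 0,"rz": 0,"gripper": 0.5},
  {"tx": 0.3,"ty": 0,"tz": 0,"rx": 0,"ry": 0,"rz": 0,"gripper": 0.5},
  {"tx": 0.2,"ty": 0,"tz": 0,"rx": 0,"ry": 0,"rz": 0,"gripper": 0.5},
])

```text
clock: 17.1
eef_pos: [517.4, -66.7, 77.9]
tcp_rot: [-3.142, -0.0, 1.58]
contact_force: [-0.0, -1.6, -1.0]
opening: 0.748
```

```bash
python3 -c "
from h2 import *
now()"
```

```text
17.1 [517.4 -66.7  77.9] [-0.  -1.6 -1. ]
rect [519.1  39.7] [ 87.5 130.2] 89.86 nose y@518 82.5 yaw from nose 90.38
z along: [95.2, 95.2, 95.3, 95.0]
```

Call:
move_arm([
  {"tx": 0.3,"ty": 0,"tz": 0,"rx": 0,"ry": 0,"rz": 0,"gripper": 0.5},
  {"tx": 0.4,"ty": 0,"tz": 0,"rx": 0,"ry": 0,"rz": 0,"gripper": 0.5},
  {"tx": 0.4,"ty": 0,"tz": 0,"rx": 0,"ry": 0,"rz": 0,"gripper": 0.5},
  {"tx": 0.4,"ty": 0,"tz": 0,"rx": 0,"ry": 0,"rz": 0,"gripper": 0.5},
  {"tx": 0.4,"ty": 0,"tz": 0,"rx": 0,"ry": 0,"rz": 0,"gripper": 0.5},
  {"tx": 0.4,"ty": 0,"tz": 0,"rx": 0,"ry": 0,"rz": 0,"gripper": 0.5},
  {"tx": 0.4,"ty": 0,"tz": 0,"rx": 0,"ry": 0,"rz": 0,"gripper": 0.5},
  {"tx": 0.4,"ty": 0,"tz": 0,"rx": 0,"ry": 0,"rz": 0,"gripper": 0.5},
  {"tx": 0.4,"ty": 0,"tz": 0,"rx": 0,"ry": 0,"rz": 0,"gripper": 0.5},
  {"tx": 0.4,"ty": 0,"tz": 0,"rx": 0,"ry": 0,"rz": 0,"gripper": 0.5},
  {"tx": 0.4,"ty": 0,"tz": 0,"rx": 0,"ry": 0,"rz": 0,"gripper": 0.5},
  {"tx": 0.3,"ty": 0,"tz": 0,"rx": 0,"ry": 0,"rz": 0,"gripper": 0.5},
])

```text
clock: 18.35
eef_pos: [517.0, -20.7, 77.9]
tcp_rot: [3.142, 0.0, 1.58]
contact_force: [0.2, -1.4, 0.4]
opening: 0.751
```

Call:
move_arm([
  {"tx": 0.3,"ty": 0,"tz": 0,"rx": 0,"ry": 0,"rz": 0,"gripper": 0.5},
  {"tx": 0.4,"ty": 0,"tz": 0,"rx": 0,"ry": 0,"rz": 0,"gripper": 0.5},
  {"tx": 0.4,"ty": 0,"tz": 0,"rx": 0,"ry": 0,"rz": 0,"gripper": 0.5},
  {"tx": 0.4,"ty": 0,"tz": 0,"rx": 0,"ry": 0,"rz": 0,"gripper": 0.5},
  {"tx": 0.4,"ty": 0,"tz": 0,"rx": 0,"ry": 0,"rz": 0,"gripper": 0.5},
  {"tx": 0.4,"ty": 0,"tz": 0,"rx": 0,"ry": 0,"rz": 0,"gripper": 0.5},
  {"tx": 0.4,"ty": 0,"tz": 0,"rx": 0,"ry": 0,"rz": 0,"gripper": 0.5},
  {"tx": 0.4,"ty": 0,"tz": 0,"rx": 0,"ry": 0,"rz": 0,"gripper": 0.5},
  {"tx": 0.4,"ty": 0,"tz": 0,"rx": 0,"ry": 0,"rz": 0,"gripper": 0.5},
  {"tx": 0.4,"ty": 0,"tz": 0,"rx": 0,"ry": 0,"rz": 0,"gripper": 0.5},
  {"tx": 0.3,"ty": 0,"tz": 0,"rx": 0,"ry": 0,"rz": 0,"gripper": 0.5},
  {"tx": 0.1,"ty": 0,"tz": 0,"rx": 0,"ry": 0,"rz": 0,"gripper": 0.5},
])

```text
clock: 19.55
eef_pos: [516.6, 22.4, 77.9]
tcp_rot: [-3.142, -0.0, 1.58]
contact_force: [0.1, -0.9, 0.6]
opening: 0.752
```

```bash
python3 -c "
from h2 import *
now('pics/t3.png')"
```

```text
19.55 [516.6  22.4  77.9] [ 0.1 -0.9  0.6]Traceback (most recent call last):
  File "<string>", line 3, in <module>
    now('pics/t3.png')
    ~~~^^^^^^^^^^^^^^^
  File "h2.py", line 14, in now
    P,_,_=pts("top",d); print(round(s["clock"],2),s["eef_pos"].round(1),s["contact_force"].round(1)); tray2(P,s["eef_pos"][1])
                                                                                                      ~~~~~^^^^^^^^^^^^^^^^^^^
  File "h2.py", line 6, in tray2
    xs=np.arange(462,578,6); ny=[Q[abs(Q[:,0]-x)<3,1].max() for x in xs]
                                 ~~~~~~~~~~~~~~~~~~~~~~~~^^
    return umr_maximum(a, axis, None, out, keepdims, initial, where)
ValueError: zero-size array to reduction operation maximum which has no identity
```

View pics/t3.png

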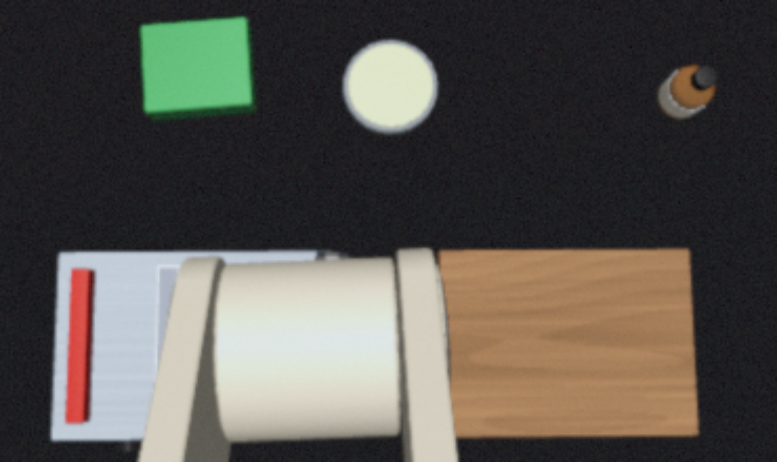

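The tray's nose is at col ~157 and the stop face at col ~92, leaving about 61 mm. I'll push 48 mm and then creep.

Call:
move_arm([
  {"tx": 0.3,"ty": 0,"tz": 0,"rx": 0,"ry": 0,"rz": 0,"gripper": 0.5},
  {"tx": 0.4,"ty": 0,"tz": 0,"rx": 0,"ry": 0,"rz": 0,"gripper": 0.5},
  {"tx": 0.5,"ty": 0,"tz": 0,"rx": 0,"ry": 0,"rz": 0,"gripper": 0.5},
  {"tx": 0.5,"ty": 0,"tz": 0,"rx": 0,"ry": 0,"rz": 0,"gripper": 0.5},
  {"tx": 0.5,"ty": 0,"tz": 0,"rx": 0,"ry": 0,"rz": 0,"gripper": 0.5},
  {"tx": 0.5,"ty": 0,"tz": 0,"rx": 0,"ry": 0,"rz": 0,"gripper": 0.5},
  {"tx": 0.5,"ty": 0,"tz": 0,"rx": 0,"ry": 0,"rz": 0,"gripper": 0.5},
  {"tx": 0.5,"ty": 0,"tz": 0,"rx": 0,"ry": 0,"rz": 0,"gripper": 0.5},
  {"tx": 0.4,"ty": 0,"tz": 0,"rx": 0,"ry": 0,"rz": 0,"gripper": 0.5},
  {"tx": 0.3,"ty": 0,"tz": 0,"rx": 0,"ry": 0,"rz": 0,"gripper": 0.5},
  {"tx": 0.2,"ty": 0,"tz": 0,"rx": 0,"ry": 0,"rz": 0,"gripper": 0.5},
  {"tx": 0.1,"ty": 0,"tz": 0,"rx": 0,"ry": 0,"rz": 0,"gripper": 0.5},
])

```text
clock: 20.8
eef_pos: [516.1, 69.2, 77.9]
tcp_rot: [-3.142, 0.0, 1.58]
contact_force: [-0.3, -0.6, -0.5]
opening: 0.751
```

Call:
move_arm([
  {"tx": 0.15,"ty": 0,"tz": 0,"rx": 0,"ry": 0,"rz": 0,"gripper": 0.5},
  {"tx": 0.15,"ty": 0,"tz": 0,"rx": 0,"ry": 0,"rz": 0,"gripper": 0.5},
  {"tx": 0.15,"ty": 0,"tz": 0,"rx": 0,"ry": 0,"rz": 0,"gripper": 0.5},
  {"tx": 0.15,"ty": 0,"tz": 0,"rx": 0,"ry": 0,"rz": 0,"gripper": 0.5},
  {"tx": 0,"ty": 0,"tz": 0,"rx": 0,"ry": 0,"rz": 0,"gripper": 0.5},
])

```text
clock: 21.3
eef_pos: [516.1, 75.2, 77.9]
tcp_rot: [3.142, -0.0, 1.58]
contact_force: [-0.4, 0.5, 0.0]
opening: 0.75
```

Run:
```python
from h2 import *
s=r.sense(); p,d=r.grab_frame("top"); cv2.imwrite("pics/t4.png",cv2.resize(p[210:330,140:260,::-1],None,fx=5,fy=5,interpolation=cv2.INTER_CUBIC))
P,_,_=pts("top",d); print(s["clock"],s["eef_pos"].round(1),s["contact_force"].round(1))
for x in range(455,590,8):
    m=(abs(P[:,0]-x)<4)&(P[:,1]>190)&(P[:,1]<260)
    Q=P[m]; b=Q[(Q[:,2]>91)&(Q[:,2]<100)]; st=Q[(abs(Q[:,2]-80.5)<3)&(Q[:,1]>228)]
    print(x,b[:,1].max().round(1) if len(b) else None, st[:,1].min().round(1) if len(st) else None)
```

```text
21.3 [516.1  75.2  77.9] [-0.4  0.5  0. ]
455 None None
463 None None
471 None None
479 None None
487 None None
495 None None
503 None None
511 None None
519 None None
527 None None
535 None None
543 None None
551 None None
559 None None
567 None None
575 210.4 245.3
583 225.3 236.3
```

View pics/t4.png

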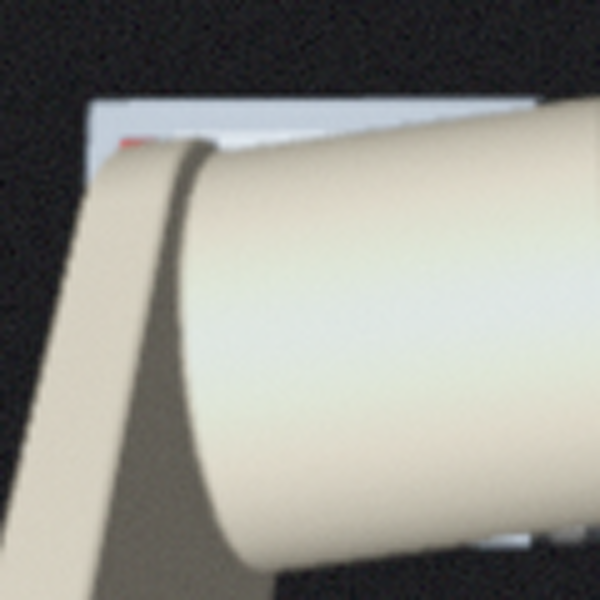

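The arm hides most of the top view, but the visible corner puts the nose at y≈225, about 8 mm short of the stop. I'll creep and watch the force.

Call:
move_arm([
  {"tx": 0.1,"ty": 0,"tz": 0,"rx": 0,"ry": 0,"rz": 0,"gripper": 0.5},
  {"tx": 0.1,"ty": 0,"tz": 0,"rx": 0,"ry": 0,"rz": 0,"gripper": 0.5},
  {"tx": 0.1,"ty": 0,"tz": 0,"rx": 0,"ry": 0,"rz": 0,"gripper": 0.5},
  {"tx": 0.1,"ty": 0,"tz": 0,"rx": 0,"ry": 0,"rz": 0,"gripper": 0.5},
  {"tx": 0.1,"ty": 0,"tz": 0,"rx": 0,"ry": 0,"rz": 0,"gripper": 0.5},
  {"tx": 0,"ty": 0,"tz": 0,"rx": 0,"ry": 0,"rz": 0,"gripper": 0.5},
])

```text
clock: 21.95
eef_pos: [516.1, 80.2, 77.9]
tcp_rot: [3.142, -0.0, 1.58]
contact_force: [-0.2, 0.3, 0.1]
opening: 0.75
```

Run:
```python
from h2 import *
s=r.sense(); p,d=r.grab_frame("wrist"); cv2.imwrite("pics/w5.png",p[:,:,::-1])
from scipy.spatial.transform import Rotation as Rn
m=r.camera_model("wrist"); H=np.array(m["hand_eye"]); v,u=np.nonzero(d>0); z=d[v,u]
C=np.c_[(u-m["cx"])/m["fx"]*z,(v-m["cy"])/m["fy"]*z,z]
W=Rn.from_euler("xyz",s["tcp_rot"]).apply(C@H[:3,:3].T+H[:3,3])+s["eef_pos"]
print(s["eef_pos"],s["contact_force"].round(1))
for x in range(460,580,12):
    Q=W[(abs(W[:,0]-x)<6)&(W[:,1]>150)&(W[:,1]<270)]
    b=Q[abs(Q[:,2]-95.5)<4]; st=Q[(abs(Q[:,2]-81)<4)]
    print(x,b[:,1].max().round(1) if len(b) else None, np.percentile(st[:,1],[2,98]).round(1) if len(st) else None)
```

```text
[516.0698225   80.18349575  77.89679934] [-0.2  0.3  0.1]
460 199.3 None
472 199.5 None
484 199.6 None
496 199.6 None
508 200.3 None
520 200.3 None
532 200.2 None
544 200.6 None
556 200.3 None
568 200.5 None
```

View pics/w5.png

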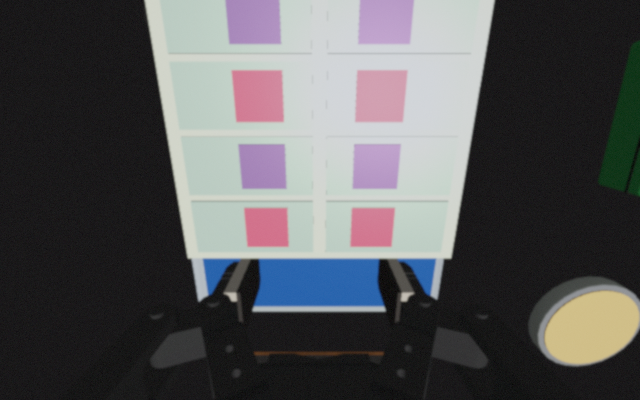

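The wrist view shows both fingertips on the step face and square to it. The nose is out of frame.

Call:
move_arm([
  {"tx": 0.05,"ty": 0,"tz": 0,"rx": 0,"ry": 0,"rz": 0,"gripper": 0.5},
  {"tx": 0.05,"ty": 0,"tz": 0,"rx": 0,"ry": 0,"rz": 0,"gripper": 0.5},
  {"tx": 0.05,"ty": 0,"tz": 0,"rx": 0,"ry": 0,"rz": 0,"gripper": 0.5},
  {"tx": 0,"ty": 0,"tz": 0,"rx": 0,"ry": 0,"rz": 0,"gripper": 0.5},
])

```text
clock: 22.4
eef_pos: [516.0, 81.6, 77.9]
tcp_rot: [-3.142, -0.0, 1.58]
contact_force: [-0.1, -1.0, 0.9]
opening: 0.752
```

Call:
move_arm([
  {"tx": 0.05,"ty": 0,"tz": 0,"rx": 0,"ry": 0,"rz": 0,"gripper": 0.5},
  {"tx": 0.05,"ty": 0,"tz": 0,"rx": 0,"ry": 0,"rz": 0,"gripper": 0.5},
  {"tx": 0,"ty": 0,"tz": 0,"rx": 0,"ry": 0,"rz": 0,"gripper": 0.5},
])

```text
clock: 22.7
eef_pos: [516.0, 82.6, 77.9]
tcp_rot: [-3.142, -0.0, 1.58]
contact_force: [0.1, -0.4, 0.4]
opening: 0.75
```

Call:
move_arm([
  {"tx": 0.05,"ty": 0,"tz": 0,"rx": 0,"ry": 0,"rz": 0,"gripper": 0.5},
  {"tx": 0.05,"ty": 0,"tz": 0,"rx": 0,"ry": 0,"rz": 0,"gripper": 0.5},
  {"tx": 0,"ty": 0,"tz": 0,"rx": 0,"ry": 0,"rz": 0,"gripper": 0.5},
])

```text
clock: 23.0
eef_pos: [516.0, 83.5, 77.9]
tcp_rot: [-3.142, 0.0, 1.58]
contact_force: [-0.6, -0.8, -0.3]
opening: 0.75
```

Call:
move_arm([
  {"tx": 0.05,"ty": 0,"tz": 0,"rx": 0,"ry": 0,"rz": 0,"gripper": 0.5},
  {"tx": 0,"ty": 0,"tz": 0,"rx": 0,"ry": 0,"rz": 0,"gripper": 0.5},
])

```text
clock: 23.2
eef_pos: [515.9, 83.6, 77.9]
tcp_rot: [-3.141, 0.001, 1.58]
contact_force: [-0.5, -4.9, -0.3]
opening: 0.749
```

Call:
move_arm([
  {"tx": 0.03,"ty": 0,"tz": 0,"rx": 0,"ry": 0,"rz": 0,"gripper": 0.5},
  {"tx": 0,"ty": 0,"tz": 0,"rx": 0,"ry": 0,"rz": 0,"gripper": 0.5},
])

```text
clock: 23.4
eef_pos: [515.9, 83.6, 77.9]
tcp_rot: [-3.141, 0.001, 1.58]
contact_force: [-0.2, -7.3, 0.9]
opening: 0.749
```

Contact is confirmed: the tool has stopped at y=83.6 while the force climbs to 7 N. Now I'll back off, lift and look.

Call:
move_arm([
  {"tx": -0.05,"ty": 0,"tz": 0,"rx": 0,"ry": 0,"rz": 0,"gripper": 0.5},
  {"tx": -0.1,"ty": 0,"tz": 0,"rx": 0,"ry": 0,"rz": 0,"gripper": 0.5},
  {"tx": -0.2,"ty": 0,"tz": 0,"rx": 0,"ry": 0,"rz": 0,"gripper": 0.5},
  {"tx": -0.3,"ty": 0,"tz": 0,"rx": 0,"ry": 0,"rz": 0,"gripper": 0.5},
  {"tx": 0,"ty": 0,"tz": 0,"rx": 0,"ry": 0,"rz": 0,"gripper": 0.5},
  {"tx": 0,"ty": 0,"tz": -1,"rx": 0,"ry": 0,"rz": 0,"gripper": 0.5},
  {"tx": 0,"ty": 0,"tz": -2,"rx": 0,"ry": 0,"rz": 0,"gripper": 0.5},
  {"tx": 0,"ty": 0,"tz": -3,"rx": 0,"ry": 0,"rz": 0,"gripper": 0.5},
  {"tx": 0,"ty": 0,"tz": -3,"rx": 0,"ry": 0,"rz": 0,"gripper": 0.5},
  {"tx": -2,"ty": 0,"tz": -2,"rx": 0,"ry": 0,"rz": 0,"gripper": 0.5},
  {"tx": -3,"ty": 0,"tz": 0,"rx": 0,"ry": 0,"rz": 0,"gripper": 0.5},
  {"tx": -3,"ty": 0,"tz": 0,"rx": 0,"ry": 0,"rz": 0,"gripper": 0.5},
])

```text
clock: 24.6
eef_pos: [517.4, -2.7, 189.7]
tcp_rot: [3.139, -0.0, 1.581]
contact_force: [0.1, 0.5, 0.7]
opening: 0.749
```

Call:
move_arm([
  {"tx": -4,"ty": 0,"tz": 0,"rx": 0,"ry": 0,"rz": 0,"gripper": 0.5},
  {"tx": -4,"ty": 0,"tz": 0,"rx": 0,"ry": 0,"rz": 0,"gripper": 0.5},
  {"tx": -4,"ty": 0,"tz": 0,"rx": 0,"ry": 0,"rz": 0,"gripper": 0.5},
  {"tx": -4,"ty": 0,"tz": 0,"rx": 0,"ry": 0,"rz": 0,"gripper": 0.5},
  {"tx": -4,"ty": 0,"tz": 0,"rx": 0,"ry": 0,"rz": 0,"gripper": 0.5},
  {"tx": -3,"ty": 0,"tz": 0,"rx": 0,"ry": 0,"rz": 0,"gripper": 0.5},
  {"tx": 0,"ty": 0,"tz": 0,"rx": 0,"ry": 0,"rz": 0,"gripper": 0.5},
])

```text
clock: 25.3
eef_pos: [519.2, -235.5, 188.7]
tcp_rot: [3.14, 0.001, 1.577]
contact_force: [1.3, 0.5, 0.5]
opening: 0.752
```

Run:
```python
from h2 import *
s=r.sense(); p,d=r.grab_frame("top"); cv2.imwrite("pics/t6.png",cv2.resize(p[110:330,130:500,::-1],None,fx=2.1,fy=2.1))
P,_,_=pts("top",d); print(s["clock"],s["eef_pos"].round(1),s["contact_force"].round(1)); 
Q=P[(P[:,0]>440)&(P[:,0]<600)&(P[:,1]>70)&(P[:,1]<260)&(P[:,2]>91)&(P[:,2]<100)]
print(cv2.minAreaRect(Q[:,:2].astype(np.float32)), np.median(Q[:,2]))
for a in range(95,225,20): print(np.median(Q[abs(Q[:,1]-a)<10,2]).round(1),end=" ")
```

```text
25.3 [ 519.2 -235.5  188.7] [1.3 0.5 0.5]
((517.3681640625, 163.4979248046875), (129.93551635742188, 141.08717346191406), 0.7025878429412842) 95.19519456721825
94.9 95.3 95.4 95.2 95.2 95.3 95.0
```

View pics/t6.png

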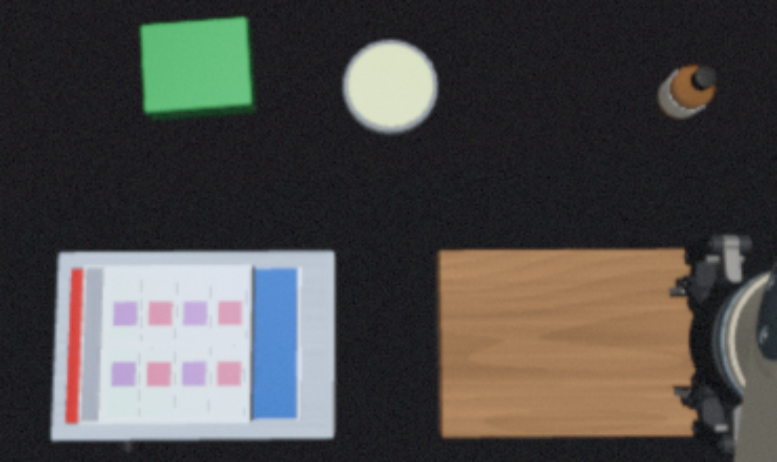

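The tray is flush on the red stop (cols 67–85), square, level, and about 1 mm off the dock's centre line. The bystanders have not moved.

```bash
python3 -c "
from rig import r
print(r.sign_off())"
```

```text
the job is handed in; nothing more can be done
None
```

The tray is on the drying plate with its nose flush against the red stop. I let go of it and handed the job in at about 25 s of the 69 s allowed. The hand-in reports no verdict, so these are my own checks.

**How it went:** I felt for the blue plate and found it with the tool at z≈76.7 mm. I pushed on the step face with both fingertips, which also took out the tray's starting skew of about 1.7°. I pressed with 5 to 12 N while the nose was over the gap and released fully once it was about 16 mm onto the dock. The rest was pushed without pressing.

**Last checks:**
- **Against the stop:** the tool stopped moving while the push rose to about 7 N. The final top picture puts the nose at y≈234 mm and the stop face at about 233 mm, which agrees to within camera error.
- **Square and centred:** the tray is about 0.1° off the dock's line and about 1 mm off its centre line.
- **Level:** the tray top read 95 mm along its whole length wherever I could measure it, before, during and after the crossing. I took no height reading while the tail crossed the gap, because the arm hid the tray from the top camera.
- **Bystanders:** the bottle, dish and slide box look unmoved in the top picture.

**What went less well:**
- While feeling for the plate I went a few steps too far and pressed to about 18.6 N, still under the 25 N limit.
- Near the stop, neither camera could see the nose properly, so I finished the approach by force.

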